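# Ready the griddle: tray home, heat wheel one click on

### The job

Get the griddle ready to warm up without grasping anything. With the fingertips, push its pulled-out drip tray by the front until it is fully home; only then lay a fingertip on top of the knurled heat wheel and roll it away from you until it clicks into the next stop, one click and no further. Leave everything else where it stands and take the hand clear.

Things in the scene. Friction and masses are not known exactly. Their poses are not given: they have to be found in the camera images.
- griddle: Fixed steel griddle, 300 mm deep (x), 440 wide (y). Height: 62 mm at the front control deck, 74 at the hot plate (begins 95 mm behind the front face), 100 at the splash guards round the plate's back and sides. Origin: centre of its underside, on the worktop; front face at x = -150 mm. Its +x points from front to back (away from the robot), +y left, z up.
- tray_front (a point): Centre of the drip tray's front face, 28 mm above the worktop; moves with the tray; axes as the griddle's. The steel front plate is 196 mm wide (y), 15 thick, from 10 to 46 mm above the worktop. Pushing it along the griddle's +x slides the tray in; when home the face stands 12 mm in front of the griddle's front face, 80 mm right of its middle. Keep out of the open basin behind it.
- tray (a joint): How far the drip tray is pulled out, in m: 0 = fully home against its stop, up to 0.09 = out. Slides on runners with about 2 N of friction and stays where it is left.
- wheel_top (a point): Highest point of the knurled heat wheel's rim, mid-width, 74 mm above the worktop; does not turn. Black thumbwheel, radius 32 mm, width 28 mm, standing up through the control deck on the left; axis 32 mm below, along the griddle's y. The rim stands 12 mm above the deck, 6 mm above the 8 mm thick cheeks on both sides (2 mm gap). White line on the rim, white ticks on the cheeks.
- wheel (a joint): Heat wheel angle, rad: 0 = off (start); grows as the top of the rim is rolled along the griddle's +x (away from the robot). Stops (detents) at 0, 0.6, 1.2; a spring pulls it into the nearest: let go beyond about 0.3 it runs on to 0.6, beyond about 0.9 to 1.2. Turning takes up to about 2 N at the rim, by friction; one click is 19 mm of rim travel.
- bowl: White porcelain bowl, 150 mm across, 70 mm high, left of the griddle; bystander.
- bowl_lid: Glass lid, 158 mm across, with a steel knob, lying on the bowl, origin under its centre; bystander.
- spoon_rest: Stainless steel spoon rest, dish 92 mm across and 13 mm high with a flat tail towards the robot, in front of the heat wheel; origin under the dish; bystander.
- whisk: Grey whisk 275 mm long lying right of the griddle, 55 mm high; bystander.
- spatula: Spatula lying on the hot plate; bystander.
- shaker: Steel salt shaker, 40 mm across, 77 mm high, in front of the griddle to the right of the drip tray; bystander.
- jar: Closed jar, 60 mm across, 85 mm high, left of the griddle's front; bystander.

How it is judged:
By the outcome, as a careful person would: the job done as asked, in the order asked, and still so for the second after the job is handed in, with the robot touching nothing.
It also fails if it takes over 43 s, if anything falls off the work surface, if the arm or the gripper's body presses on something with over 40 N, if the wrist force passes 120 N, or if a joint passes its speed limit or range.

### The arm

A 6-joint arm with a two-finger parallel gripper is mounted at the origin on the work surface. World frame = base frame: x ahead of the robot, y to its left, z up, the work surface at z = 0. Lengths are in m, angles in rad, forces in N, time in s.
With the tool pointing down it reaches from about 0.275 to 0.85 m from the base axis. Payload 19 kg.
Tool frame: the origin (TCP) lies at the very end of the fingers, on their centre line; the grasp point (between the pads) lies 19 mm behind it (ctrl.grasp_offset is the distance from the TCP to the grasp point, in m); z points along the fingers, y is the line along which they close (so a half turn about z gives the same grasp; the last joint's range is limited). The gripper opens to 85 mm and grips with 20 to 120 N. Pads are 22 mm wide; open, the fingers measure 114 mm over their backs; the gripper's body (76 mm by 85 mm) begins 54 mm behind the grasp point. The pads swing forward as they close: fully open they stand 13 mm farther back than shut.
Start: joints at [-1.29, 0.15, 1.437, -0, 1.554, -0.134], TCP at [0.232, -0.526, 0.202] pointing down, gripper open.
Joint ranges: [-2.8, 2.8], [-0.68, 2.1], [0.12, 2.68], [-1.39, 4.53], [0.16, 2.79], [-2.81, 2.81]. Speed limits (rad/s): [1.89, 1.89, 2.22, 3.01, 3.01, 3.01].

### API

Orientations are given as a rotation vector (axis times angle).
In Python, from bench import ctrl gives the robot as it stands.
- The arm moves only by the tool apply_moves, never from a script. Its argument "increments" is a list of rows, each a list of 5 numbers: the shift along the tool's x, y, z as a fraction of full scale, then the turn about the tool's z as a fraction of full scale, then the closure in counts, from 0 (fully open) to 255 (shut). A call has 1 to 5 rows; each row shifts and turns the commanded pose from where the row before left it, along the tool's axes as they then stand; what a row does not reach is not made up. Full scale, the value 1, is 40 cm for a shift and 6 degrees for a turn. A row lasts 1/12 s, in which the tool goes at most 41.7 mm and 7.16 degrees, less where a joint would pass 70% of its speed; a pose out of reach is approached as far as the arm can. A call with a number of a shift or a turn outside -1 to 1 is refused whole. A call with a gripper value outside its range is refused whole. The fingers move at their own pace and stop on an object; "squeeze" is the grip in N (left out, the last holds). Time passes only in rows, so rows that do not move let the fingers close. It gives the time, the measured TCP pose, the force, the opening and the grip force at its end, in the units of the state.
- ctrl.get_obs(): the state, without advancing time (a new reading comes with each control period).
- ctrl.get_image(name): name is "scene" or "top"; returns (picture, depth): 400x640x3 uint8, blue, green, red; 400x640 float32, m along the optical axis (not along the pixel's ray), 0 where there is no reading.
- ctrl.get_calibration(name): a dict with "fx", "fy", "cx", "cy" (pixels), "dist" ([k1, k2, p1, p2, k3] as OpenCV has them; the pictures are not rectified), "pose" (4x4, takes a point from camera to world coordinates). Camera axes: x right, y down, z forward; pixel columns grow to the right and rows downward; lengths in m; the calibration is good to about 2 mm. A picture is of the moment at which its call begins. get_calibration takes no time and is no camera call.
- ctrl.sign_off(): hands the job in; it is judged then, once.
The state is a dict: "t": time; "q": joint angles; "qvel": joint speeds; "effort": joint torques, N m; "eef_pos": TCP position; "tool_rot": TCP orientation; "wrist_force": force on the tool from outside, world axes, zero at the start; "ft_torque": the same for the moment, N m; "finger_gap": finger opening in m; "grasp_force": force on a finger pad.
Only numpy, scipy, OpenCV 4.12 (cv2) and the standard library are available. Lean on these libraries where they do the work, as an engineer would, in place of code of your own. Each camera call takes 0.05 s, during which the arm holds its last target. There are 200 camera calls.

## Working session

There is one attempt and no reset: what is moved stays moved. The work goes in short steps, Python scripts to look and compute and a tool call to move; the robot and the scene stay as the last step left them, time stands still between calls to the robot, and variables do not carry over. Pictures are saved under pics/ and viewed, at most 10 in all, crops included, and the job is handed in when it is done.

Besides the shell and the picture viewer there is one more tool, called after ">>>" as a command line: name --pt "numbers of a row" for each row, then --argument value for the rest. apply_moves: Moves the arm, as the interface text tells. Its arguments: {"type":"object","properties":{"increments":{"type":"array"},"squeeze":{"type":"number"}},"required":["increments"]}

```bash
mkdir -p pics; cat > h.py <<'E'
import numpy as np, cv2
from bench import ctrl
def P(name,u,v,d):
    c=ctrl.get_calibration(name);K=np.array([[c['fx'],0,c['cx']],[0,c['fy'],c['cy']],[0,0,1.]])
    x,y=cv2.undistortPoints(np.array([[[u,v]]],float),K,np.array(c['dist'],float))[0,0]
    return (np.array(c['pose'])@[x*d,y*d,d,1])[:3]
def Z(name,u,v,z):  # intersect with height z
    a=P(name,u,v,0.);b=P(name,u,v,1.);return a+(b-a)*(z-a[2])/(b[2]-a[2])
E
python3 - <<'E'
from h import *
for n in('top','scene'):
    im,d=ctrl.get_image(n);cv2.imwrite(f'pics/{n}0.png',im);np.save(f'{n}0.npy',d)
    print(np.array(ctrl.get_calibration(n)['pose']).round(3))
o=ctrl.get_obs();print(o)
E
```

```text
[[ 2.70e-02 -9.98e-01  5.10e-02  5.28e-01]
 [-1.00e+00 -2.70e-02  1.00e-03  2.70e-02]
 [ 1.00e-03 -5.10e-02 -9.99e-01  1.22e+00]
 [ 0.00e+00  0.00e+00  0.00e+00  1.00e+00]]
[[-8.25e-01  3.58e-01 -4.37e-01  1.07e+00]
 [ 5.65e-01  5.25e-01 -6.36e-01  7.20e-01]
 [ 1.00e-03 -7.72e-01 -6.36e-01  7.29e-01]
 [ 0.00e+00  0.00e+00  0.00e+00  1.00e+00]]
{'t': 0.1, 'q': array([-1.29003773e+00,  1.50947037e-01,  1.43794683e+00, -1.59425539e-05,
        1.55381107e+00, -1.33972268e-01]), 'qvel': array([ 0.00128653, -0.00050731, -0.00361778,  0.00153059, -0.00080948,
        0.0008274 ]), 'effort': array([ 7.62624491e-03, -7.14379406e+01, -5.71795177e+01,  1.57270629e-04,
        7.08709122e-03, -1.55525947e-05]), 'eef_pos': array([ 0.23161288, -0.52601191,  0.20123959]), 'tool_rot': array([-3.07320496e+00, -6.46571202e-01,  1.53033415e-04]), 'wrist_force': array([ 0.04932467, -0.6527792 ,  0.25624112]), 'ft_torque': array([-0.01766865, -0.00261524, -0.07536891]), 'grasp_force': 0.0, 'finger_gap': 0.08537885920398947}
```

View pics/top0.png

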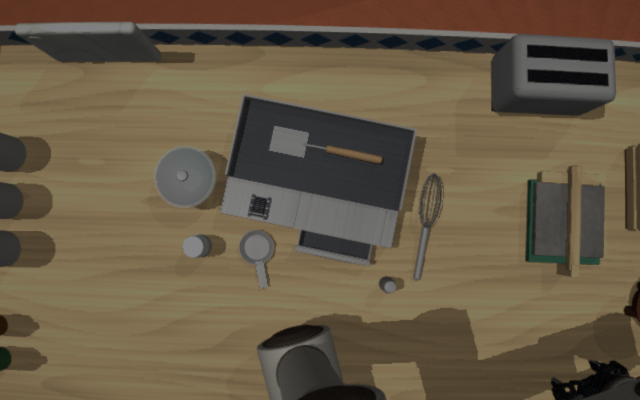

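View pics/scene0.png

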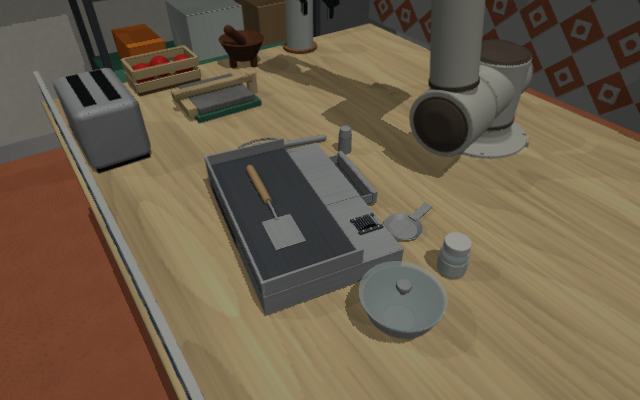

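The top view shows the griddle turned about -10°: the tray front runs from (296,250) to (372,263), the wheel is at (260,206), and the shaker is at (389,286). I'll enlarge the front area next.

```bash
python3 - <<'E'
from h import *
im=cv2.imread('pics/top0.png')
cv2.imwrite('pics/c1.png',cv2.resize(im[165:300,210:410],None,fx=4,fy=4,interpolation=cv2.INTER_CUBIC))
E
```

```text
(no output)
```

View pics/c1.png

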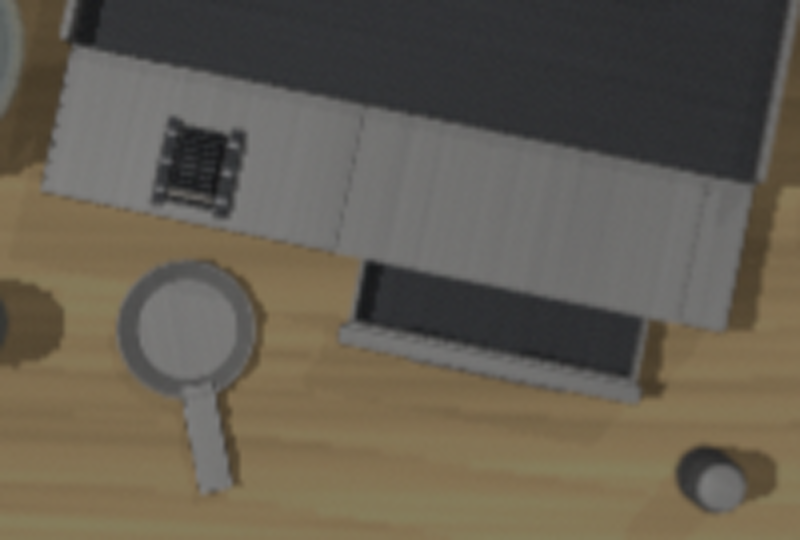

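The crop shows the deck's front edge from (43,192) to (726,328), the tray plate's front top edge from (340,340) to (638,402), and the wheel centre at about (198,165). The shaker is at (712,480).

```bash
python3 - <<'E'
from h import *
f=lambda u,v,z:Z('top',210+(u-1.5)/4,165+(v-1.5)/4,z)
L,R=f(43,192,.062),f(726,328,.062);tl,tr=f(340,342,.046),f(638,403,.046)
w=f(198,165,.074);s=f(720,488,.077)
print('deck',L,R,np.linalg.norm(L-R));print('tray',tl,tr,np.linalg.norm(tl-tr));print('wheel',w,'shaker',s,'spoon',f(188,328,.013))
yv=(L-R)/np.linalg.norm(L-R);xv=np.array([yv[1],-yv[0],0]);yaw=np.arctan2(xv[1],xv[0])
o=(L+R)/2+xv*.15;o[2]=0
G=lambda p:((p-o)@xv,(p-o)@yv)
print('yaw',yaw,np.degrees(yaw),'traydir',np.degrees(np.arctan2(*(tl-tr)[:2][::1])),'o',o)
for n,p in dict(tl=tl,tr=tr,mid=(tl+tr)/2,w=w,s=s,spoon=f(188,328,.013),jar=Z('top',199,245,.085),tail=f(215,492,.005)).items():print(n,np.round(G(p),4))
d=np.load('top0.npy')
for n,(u,v) in dict(wheel=(259,206),deck=(340,218),tray=(335,258)).items():print(n,P('top',u,v,d[v,u]))
E
```

```text
deck [0.56463512 0.27660328 0.062     ] [ 0.49112942 -0.15454143  0.062     ] 0.4373658121072304
tray [0.47528737 0.08761317 0.046     ] [ 0.44178216 -0.10217219  0.046     ] 0.192720224044787
wheel [0.58372041 0.17775372 0.074     ] shaker [ 0.39300625 -0.15068834  0.077     ] spoon [0.48008344 0.18877644 0.013     ]
yaw -0.1688659858973906 -9.67530829523616 traydir 10.011986068520228 o [0.67574867 0.03582124 0.        ]
tl [-0.2063  0.0174]
tr [-0.2074 -0.1754]
mid [-0.2069 -0.079 ]
w [-0.1146  0.1244]
s [-0.2474 -0.2314]
spoon [-0.2186  0.1179]
jar [-0.2384  0.2495]
tail [-0.3207  0.0802]
wheel [0.58329321 0.17776367 0.07621556]
deck [ 0.55943558 -0.02462108  0.06099537]
tray [ 0.45818124 -0.01520454  0.04598606]
```

>>> apply_moves --pt "0 0 0 1 255" --pt "0 0 0 1 255" --pt "0 0 0 1 255" --pt "0 0 0 1 255" --pt "0 0 0 1 255"

```text
t: 0.52
eef_pos: [0.2316, -0.5261, 0.2014]
tool_rot: [-3.136, 0.179, 0.0]
wrist_force: [-0.7, 0.4, 0.5]
finger_gap: 0.0253
grasp_force: 0.0
```

>>> apply_moves --pt "0 0 0 0.58 255" --pt "0 0 0 0 255"

```text
t: 0.68
eef_pos: [0.2317, -0.5261, 0.2015]
tool_rot: [-3.129, 0.271, 0.0]
wrist_force: [0.5, -0.9, 0.4]
finger_gap: 0.0007
grasp_force: 0.0
```

>>> apply_moves --pt "0.011 -0.07 0 0 255" --pt "0.011 -0.07 0 0 255" --pt "0.011 -0.07 0 0 255" --pt "0.011 -0.07 0 0 255" --pt "0.011 -0.07 0 0 255"

```text
t: 1.1
eef_pos: [0.2771, -0.3906, 0.2015]
tool_rot: [-3.13, 0.262, 0.0]
wrist_force: [0.6, 0.1, 0.4]
finger_gap: -0.0002
grasp_force: 0.0
```

>>> apply_moves --pt "0.011 -0.07 0 0 255" --pt "0.011 -0.07 0 0 255" --pt "0.011 -0.07 0 0 255" --pt "0.011 -0.07 0 0 255" --pt "0.011 -0.07 0 0 255"

```text
t: 1.52
eef_pos: [0.3224, -0.2563, 0.2017]
tool_rot: [-3.131, 0.262, 0.0]
wrist_force: [0.1, -0.5, 0.3]
finger_gap: -0.0
grasp_force: 0.0
```

>>> apply_moves --pt "0.011 -0.07 0 0 255" --pt "0.011 -0.07 0 0 255" --pt "0.011 -0.07 0 0 255" --pt "0.011 -0.07 0 0 255" --pt "0 0 0 0 255"

```text
t: 1.93
eef_pos: [0.3594, -0.1467, 0.2019]
tool_rot: [-3.13, 0.257, -0.001]
wrist_force: [-0.8, -1.2, 0.3]
finger_gap: 0.0003
grasp_force: 0.0
```

>>> apply_moves --pt "0.016 -0.077 0 0 255" --pt "0.016 -0.077 0 0 255" --pt "0.016 -0.077 0 0 255" --pt "0.016 -0.077 0 0 255" --pt "0.016 -0.077 0 0 255"

```text
t: 2.35
eef_pos: [0.4163, -0.0026, 0.2018]
tool_rot: [3.131, -0.262, 0.0]
wrist_force: [0.3, -0.7, 0.6]
finger_gap: 0.0001
grasp_force: 0.0
```

>>> apply_moves --pt "0 0 0.08 0 255" --pt "0 0 0.08 0 255" --pt "0 0 0.08 0 255" --pt "0 0 0.08 0 255" --pt "0 0 0.04 0 255"

```text
t: 2.77
eef_pos: [0.4144, -0.0037, 0.0544]
tool_rot: [-3.13, 0.262, 0.006]
wrist_force: [0.4, 0.6, -1.7]
finger_gap: 0.0001
grasp_force: 0.0
```

>>> apply_moves --pt "0 0 0.04 0 255" --pt "0 0 0.04 0 255" --pt "0 0 0 0 255"

```text
t: 3.02
eef_pos: [0.4144, -0.0038, 0.0232]
tool_rot: [-3.13, 0.263, 0.007]
wrist_force: [-1.5, 0.8, -0.3]
finger_gap: -0.0002
grasp_force: 0.0
```

```bash
cat >> h.py <<'E'
yaw=-.1695;xv=np.array([np.cos(yaw),np.sin(yaw)]);yv=np.array([-xv[1],xv[0]]);O=np.array([.6757,.0358])
def st():
    o=ctrl.get_obs();p=o['eef_pos'];e=p[:2]-O
    print('griddle xy',np.round([e@xv,e@yv],4),'z',p[2].round(4),'F',o['wrist_force'].round(1),'yaw',np.degrees(2*np.arctan(o['tool_rot'][1]/o['tool_rot'][0])).round(2),'t',o['t'])
E
python3 -c "from h import *;st()"
```

```text
griddle xy [-0.2509 -0.0831] z 0.0232 F [-1.5  0.8 -0.3] yaw -9.59 t 3.0167
```

>>> apply_moves --pt "0.02 0 0 0 255" --pt "0.02 0 0 0 255" --pt "0.02 0 0 0 255" --pt "0.02 0 0 0 255" --pt "0.02 0 0 0 255"

```text
t: 3.43
eef_pos: [0.4569, -0.0109, 0.0264]
tool_rot: [3.13, -0.266, 0.001]
wrist_force: [0.6, -0.0, -0.1]
finger_gap: -0.0002
grasp_force: 0.0
```

>>> apply_moves --pt "0.015 0 0 0 255" --pt "0.015 0 0 0 255" --pt "0.015 0 0 0 255" --pt "0.015 0 0 0 255" --pt "0.01 0 0 0 255"

```text
t: 3.85
eef_pos: [0.4838, -0.0154, 0.0258]
tool_rot: [-3.13, 0.266, 0.0]
wrist_force: [0.9, 0.1, -0.4]
finger_gap: -0.0001
grasp_force: 0.0
```

>>> apply_moves --pt "0.005 0 0 0 255" --pt "0.005 0 0 0 255" --pt "0 0 0 0 255"

```text
t: 4.1
eef_pos: [0.4872, -0.016, 0.0258]
tool_rot: [-3.13, 0.266, 0.0]
wrist_force: [-0.5, 0.3, 0.3]
finger_gap: 0.0001
grasp_force: 0.0
```

```bash
python3 -c "from h import *;st()"
```

```text
griddle xy [-0.1771 -0.0829] z 0.0258 F [-0.5  0.3  0.3] yaw -9.71 t 4.1
```

```bash
python3 - <<'E'
from h import *
im,d=ctrl.get_image('scene');im2,_=ctrl.get_image('top')
a=cv2.resize(im[120:270,270:470],None,fx=2.6,fy=2.6,interpolation=cv2.INTER_CUBIC)
b=cv2.resize(im2[165:300,210:410],None,fx=2.6,fy=2.6)[:170]
cv2.imwrite('pics/c2.png',np.vstack([a,b]))
E
```

```text
(no output)
```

View pics/c2.png

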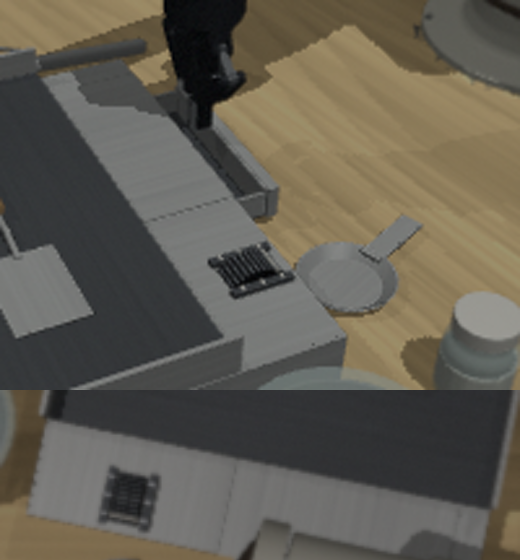

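The crop is ambiguous about the finger at about (203,120) and the tray plate around (240,160), so I'll enlarge that spot and check the depth.

```bash
python3 - <<'E'
from h import *
im,d=ctrl.get_image('scene')
cv2.imwrite('pics/c3.png',cv2.resize(im[130:210,320:400],None,fx=7,fy=7,interpolation=cv2.INTER_CUBIC))
o0=np.load('scene0.npy')
# plate top points: griddle coords of pixels with z .040-.050 , y in plate range
for n,D in(('before',o0),('now',d)):
    r=[]
    for v in range(130,215):
        for u in range(320,400):
            if D[v,u]>0:
                p=P('scene',u,v,D[v,u]);e=p[:2]-O;r.append([e@xv,e@yv,p[2]])
    r=np.array(r);m=(abs(r[:,2]-.046)<.004)&(r[:,0]<-.152)&(r[:,0]>-.24)&(r[:,1]<.03)
    for a in(-.06,-.04,-.02,0.,.015):
        q=r[m&(abs(r[:,1]-a)<.01)];print(n,a,len(q),q[:,0].min().round(4) if len(q) else '',np.median(q[:,0]).round(4) if len(q) else '')
E
```

```text
Traceback (most recent call last):
  File "h.py", line 4, in P
    c=ctrl.get_calibration(name);K=np.array([[c['fx'],0,c['cx']],[0,c['fy'],c['cy']],[0,0,1.]])
ValueError: time passes only in moves, steps and waits
```

View pics/c3.png

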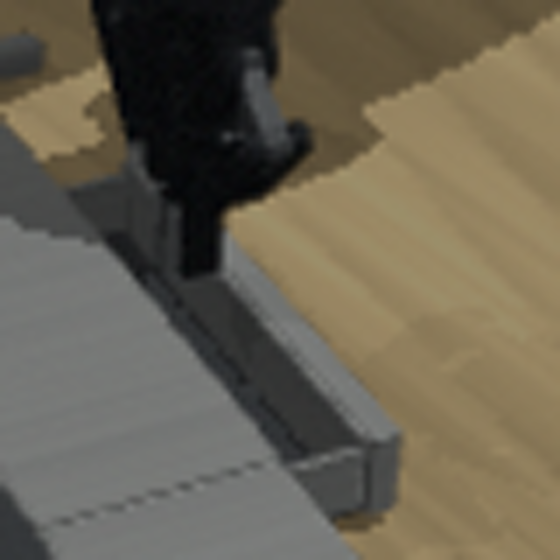

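```bash
python3 - <<'E'
import h
from h import *
C=ctrl.get_calibration('scene');h.ctrl=type('c',(),{'get_calibration':staticmethod(lambda n:C)})
im,d=ctrl.get_image('scene');o0=np.load('scene0.npy')
K=np.array([[C['fx'],0,C['cx']],[0,C['fy'],C['cy']],[0,0,1.]]);T=np.linalg.inv(C['pose'])
def W(x,y,z): return np.r_[O+x*xv+y*yv,z]
def pr(p): return ((cv2.projectPoints(np.array([p]),cv2.Rodrigues(T[:3,:3])[0],T[:3,3],K,np.array(C['dist'],float))[0].ravel())-[320,130])*7
for n,p in dict(tcp=W(-.177,-.083,.026),tcp46=W(-.177,-.083,.046),pl_out_r=W(-.192,.018,.046),pl_out_mid=W(-.192,-.083,.046),pl_in_l=W(-.151,.018,.046),pl_in_mid=W(-.151,-.083,.046)).items():print(n,pr(p).round())
def G(u,v,D):
    p=P('scene',u,v,D[v,u]);e=p[:2]-O;return np.round([e@xv,e@yv,p[2]],3)
for cu,cv_ in((200,250),(200,265),(150,220),(300,330),(380,430),(240,265)):
    u,v=320+cu//7,130+cv_//7;print((cu,cv_),'now',G(u,v,d),'before',G(u,v,o0))
E
```

```text
tcp [183. 336.]
tcp46 [185. 292.]
pl_out_r [359. 439.]
pl_out_mid [222. 282.]
pl_in_l [253. 471.]
pl_in_mid [121. 309.]
(200, 250) now [0.273 0.741 0.729] before [-0.195 -0.108  0.045]
(200, 265) now [-0.173 -0.068  0.071] before [-0.194 -0.106  0.041]
(150, 220) now [-0.194 -0.148  0.033] before [-0.194 -0.147  0.034]
(300, 330) now [-0.199 -0.042  0.05 ] before [-0.204 -0.049  0.044]
(380, 430) now [-0.202  0.013  0.044] before [-0.202  0.013  0.045]
(240, 265) now [-0.204 -0.093  0.046] before [-0.202 -0.089  0.049]
```

```bash
python3 - <<'E'
import h
from h import *
C=ctrl.get_calibration('scene');h.ctrl=type('c',(),{'get_calibration':staticmethod(lambda n:C)})
im,d=ctrl.get_image('scene');o0=np.load('scene0.npy')
def G(u,v,D):
    if D[v,u]==0:return 'none'
    p=P('scene',u,v,D[v,u]);e=p[:2]-O;return np.round([e@xv,e@yv,p[2]],3)
for u in(346,349):
  for v in range(152,184,2):print(u,v,'now',G(u,v,d),'before',G(u,v,o0),im[v,u])
print(ctrl.get_obs()['q'])
E
```

```text
346 152 now [-0.165 -0.068  0.118] before [-0.245 -0.215  0.007] [14 14 12]
346 154 now [-0.165 -0.068  0.112] before [-0.247 -0.218 -0.002] [10 10  9]
346 156 now [-0.166 -0.069  0.105] before [-0.209 -0.147  0.045] [12 11  8]
346 158 now [-0.167 -0.07   0.098] before [-0.202 -0.135  0.049] [14 12  9]
346 160 now [-0.169 -0.073  0.09 ] before [-0.201 -0.132  0.044] [12 10 10]
346 162 now [-0.171 -0.076  0.082] before [-0.195 -0.121  0.047] [14 11  9]
346 164 now [-0.17  -0.074  0.077] before [-0.195 -0.12   0.041] [11 10 10]
346 166 now [-0.169 -0.072  0.073] before [-0.195 -0.12   0.034] [13 11 10]
346 168 now [-0.17  -0.073  0.066] before [-0.193 -0.116  0.031] [11  9  8]
346 170 now [-0.173 -0.078  0.056] before [-0.194 -0.116  0.024] [53 52 50]
346 172 now [-0.193 -0.114  0.019] before [-0.196 -0.119  0.015] [51 52 50]
346 174 now [-0.192 -0.111  0.015] before [-0.191 -0.11   0.016] [52 50 47]
346 176 now [-0.188 -0.105  0.014] before [-0.188 -0.104  0.015] [53 50 48]
346 178 now [-0.186 -0.101  0.011] before [-0.183 -0.094  0.016] [86 86 84]
346 180 now [-0.147 -0.029  0.066] b
[... 736 characters left out ...]
8 now [-0.177 -0.07   0.066] before [-0.194 -0.1    0.041] [16 14 14]
349 170 now [-0.193 -0.099  0.035] before [-0.196 -0.104  0.031] [52 52 52]
349 172 now [-0.194 -0.101  0.028] before [-0.195 -0.102  0.027] [52 52 51]
349 174 now [-0.195 -0.1    0.022] before [-0.197 -0.105  0.018] [51 51 51]
349 176 now [-0.194 -0.1    0.016] before [-0.194 -0.099  0.016] [47 46 45]
349 178 now [-0.19  -0.092  0.016] before [-0.192 -0.095  0.013] [51 49 47]
349 180 now [-0.188 -0.087  0.013] before [-0.188 -0.087  0.013] [53 51 49]
349 182 now [-0.152 -0.022  0.064] before [-0.151 -0.02   0.065] [87 86 84]
[-1.91047225e-01  1.00028136e-01  1.86733253e+00  1.36661757e-04
  1.17419140e+00  1.54919133e+00]
```

The tray has not moved: its plate is still at x≈-0.20, and the finger is hanging above it. In the crop the fingertip ends at about (200,275), which depth puts at z≈0.06, while the arm reports 0.026. I'll back off, measure that offset in the clear, then redo the push lower.

>>> apply_moves --pt "0 0 -0.05 0 255" --pt "-0.07 0 0 0 255" --pt "-0.07 0 0 0 255" --pt "-0.07 0 0 0 255" --pt "0 0 0 0 255"

```text
t: 4.77
eef_pos: [0.4004, -0.0009, 0.0455]
tool_rot: [-3.13, 0.265, 0.003]
wrist_force: [-0.3, -0.4, 1.0]
finger_gap: 0.0001
grasp_force: 0.0
```

```bash
python3 - <<'E'
import h
from h import *
st()
C=ctrl.get_calibration('scene')
im,d=ctrl.get_image('scene');o0=np.load('scene0.npy')
h.ctrl=type('c',(),{'get_calibration':staticmethod(lambda n:C)})
cv2.imwrite('pics/c4.png',cv2.resize(im[90:210,310:430],None,fx=5,fy=5,interpolation=cv2.INTER_CUBIC))
dark=(im.max(2)<35)&(d>0)
r=[]
for v in range(100,200):
  for u in range(320,420):
    if dark[v,u]:
        p=P('scene',u,v,d[v,u]);e=p[:2]-O;q=[e@xv,e@yv,p[2],u,v]
        if abs(q[0]+.26)<.05 and abs(q[1]+.083)<.05:r.append(q)
r=np.array(r);r=r[np.argsort(r[:,2])];print(len(r));print(r[:25:2].round(3))
E
```

```text
griddle xy [-0.2652 -0.0826] z 0.0455 F [-0.3 -0.4  1. ] yaw -9.69 t 4.7667
1104
[[-2.58e-01 -7.40e-02  8.30e-02  3.77e+02  1.54e+02]
 [-2.58e-01 -7.10e-02  8.50e-02  3.78e+02  1.54e+02]
 [-2.60e-01 -7.30e-02  8.50e-02  3.78e+02  1.53e+02]
 [-2.61e-01 -7.10e-02  8.60e-02  3.79e+02  1.53e+02]
 [-2.58e-01 -7.60e-02  8.70e-02  3.77e+02  1.52e+02]
 [-2.66e-01 -7.00e-02  8.90e-02  3.81e+02  1.52e+02]
 [-2.67e-01 -7.20e-02  9.00e-02  3.81e+02  1.51e+02]
 [-2.53e-01 -8.20e-02  9.10e-02  3.74e+02  1.50e+02]
 [-2.57e-01 -6.90e-02  9.20e-02  3.78e+02  1.52e+02]
 [-2.59e-01 -6.70e-02  9.20e-02  3.79e+02  1.52e+02]
 [-2.56e-01 -7.20e-02  9.30e-02  3.77e+02  1.51e+02]
 [-2.62e-01 -6.90e-02  9.60e-02  3.80e+02  1.50e+02]
 [-2.55e-01 -6.70e-02  9.70e-02  3.78e+02  1.51e+02]]
```

View pics/c4.png

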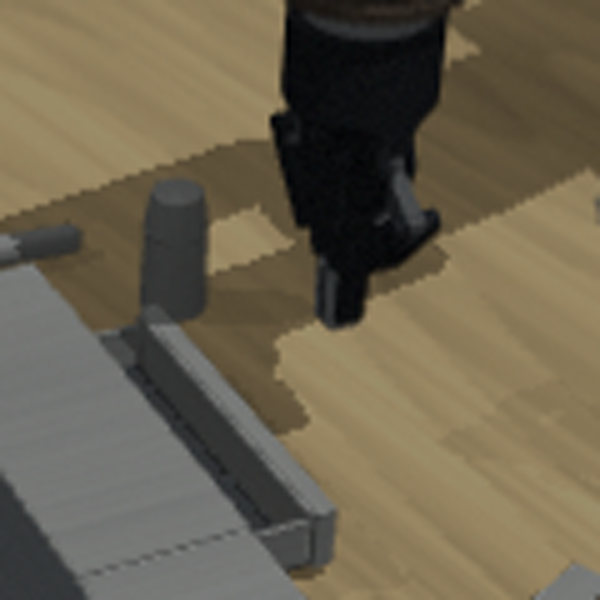

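The picture confirms it: the fingertip is at crop (335,325), i.e. z≈0.081 with 0.0455 reported. The true height is about 36 mm above the readout, while xy agrees. For a true z≈0.024 I need about -0.012 reported, so I'll descend watching the force.

>>> apply_moves --pt "0 0 0.04 0 255" --pt "0 0 0.04 0 255" --pt "0 0 0.02 0 255" --pt "0 0 0 0 255"

```text
t: 5.15
eef_pos: [0.4037, -0.0017, 0.0044]
tool_rot: [-3.13, 0.266, 0.004]
wrist_force: [-0.9, 0.5, -0.9]
finger_gap: -0.0
grasp_force: 0.0
```

>>> apply_moves --pt "0 0 0.015 0 255" --pt "0 0 0.015 0 255" --pt "0 0 0.01 0 255" --pt "0 0 0 0 255"

```text
t: 5.48
eef_pos: [0.404, -0.0018, -0.0108]
tool_rot: [-3.13, 0.266, 0.001]
wrist_force: [-0.5, -0.2, -0.7]
finger_gap: -0.0001
grasp_force: 0.0
```

```bash
python3 - <<'E'
import h
from h import *
st()
C=ctrl.get_calibration('scene')
im,d=ctrl.get_image('scene')
h.ctrl=type('c',(),{'get_calibration':staticmethod(lambda n:C)})
cv2.imwrite('pics/c5.png',cv2.resize(im[110:210,320:420],None,fx=5,fy=5,interpolation=cv2.INTER_CUBIC))
r=[]
for v in range(110,205):
  for u in range(320,420):
    if im[v,u].max()<35 and d[v,u]>0:
        p=P('scene',u,v,d[v,u]);e=p[:2]-O;q=[e@xv,e@yv,p[2],u,v]
        if abs(q[0]+.265)<.04 and abs(q[1]+.083)<.04:r.append(q)
r=np.array(r);r=r[np.argsort(r[:,2])];print(r[:12:2].round(3))
E
```

```text
griddle xy [-0.2615 -0.0829] z -0.0108 F [-0.5 -0.2 -0.7] yaw -9.71 t 5.4833
[[-2.54e-01 -7.40e-02  2.80e-02  3.74e+02  1.72e+02]
 [-2.55e-01 -7.70e-02  2.80e-02  3.74e+02  1.71e+02]
 [-2.65e-01 -7.20e-02  2.90e-02  3.78e+02  1.71e+02]
 [-2.57e-01 -7.00e-02  2.90e-02  3.76e+02  1.72e+02]
 [-2.57e-01 -7.00e-02  3.20e-02  3.76e+02  1.71e+02]
 [-2.61e-01 -7.20e-02  3.30e-02  3.77e+02  1.70e+02]]
```

View pics/c5.png

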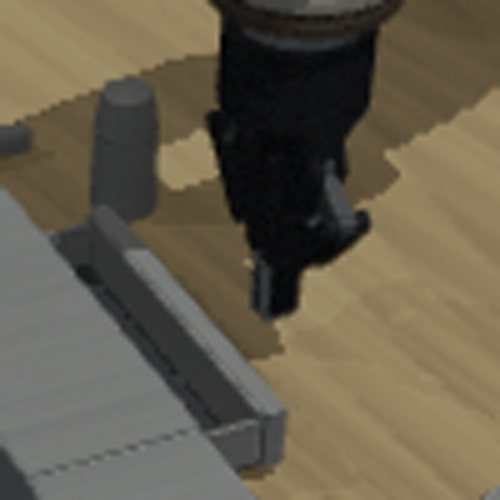

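The fingertip is now at crop (270,318), true z≈0.026, in front of the plate and clear of the shaker. I'll push.

>>> apply_moves --pt "0.025 0 0 0 255" --pt "0.025 0 0 0 255" --pt "0.02 0 0 0 255" --pt "0.02 0 0 0 255" --pt "0.02 0 0 0 255"

```text
t: 5.95
eef_pos: [0.4485, -0.0094, -0.0102]
tool_rot: [-3.13, 0.266, 0.001]
wrist_force: [-2.7, -0.4, 0.4]
finger_gap: 0.0001
grasp_force: 1.2
```

>>> apply_moves --pt "0.015 0 0 0 255" --pt "0.015 0 0 0 255" --pt "0.015 0 0 0 255" --pt "0.015 0 0 0 255" --pt "0.015 0 0 0 255"

```text
t: 6.37
eef_pos: [0.4775, -0.0144, -0.0103]
tool_rot: [-3.13, 0.266, 0.001]
wrist_force: [-2.9, -0.9, -0.9]
finger_gap: 0.0001
grasp_force: 1.2
```

```bash
python3 -c "from h import *;st()"
```

```text
griddle xy [-0.1868 -0.0829] z -0.0103 F [-2.9 -0.9 -0.9] yaw -9.71 t 6.3667
```

Contact shows as about 2.5–3 N of tray friction. I'll finish in small steps until the stop answers.

>>> apply_moves --pt "0.01 0 0 0 255" --pt "0.01 0 0 0 255" --pt "0.005 0 0 0 255" --pt "0 0 0 0 255"

```text
t: 6.7
eef_pos: [0.4869, -0.0159, -0.0103]
tool_rot: [-3.13, 0.266, 0.002]
wrist_force: [-3.6, -0.6, -0.9]
finger_gap: -0.0003
grasp_force: 1.6
```

>>> apply_moves --pt "0.005 0 0 0 255" --pt "0 0 0 0 255"

```text
t: 6.87
eef_pos: [0.4868, -0.0159, -0.0106]
tool_rot: [-3.13, 0.266, 0.008]
wrist_force: [-21.0, 2.1, 12.9]
finger_gap: 0.0003
grasp_force: 10.7
```

>>> apply_moves --pt "0.005 0 0 0 255" --pt "0 0 0 0 255"

```text
t: 7.03
eef_pos: [0.4867, -0.0158, -0.0109]
tool_rot: [-3.13, 0.265, 0.015]
wrist_force: [-40.1, 3.4, 25.0]
finger_gap: 0.0
grasp_force: 19.8
```

```bash
python3 -c "from h import *;st()"
```

```text
griddle xy [-0.1776 -0.0827] z -0.0109 F [-40.1   3.4  25. ] yaw -9.69 t 7.0333
```

Force jumped to 40 N with no motion, so the tray is on its stop. I'll back off, rise and check the tray.

>>> apply_moves --pt "-0.02 0 0 0 255" --pt "-0.04 0 0 0 255" --pt "-0.04 0 0 0 255" --pt "0 0 -0.08 0 255" --pt "0 0 -0.08 0 255"

```text
t: 7.45
eef_pos: [0.45, -0.0095, 0.0537]
tool_rot: [-3.13, 0.266, 0.004]
wrist_force: [1.5, -0.2, 0.8]
finger_gap: -0.0001
grasp_force: 0.0
```

>>> apply_moves --pt "0 0 -0.08 0 255" --pt "0 0 -0.08 0 255" --pt "0 0 -0.04 0 255" --pt "0 0 0 0 255"

```text
t: 7.78
eef_pos: [0.4535, -0.0101, 0.1379]
tool_rot: [3.13, -0.266, 0.011]
wrist_force: [-0.4, -0.1, 1.0]
finger_gap: -0.0001
grasp_force: 0.0
```

```bash
python3 - <<'E'
import h
from h import *
st()
C=ctrl.get_calibration('scene')
im,d=ctrl.get_image('scene')
h.ctrl=type('c',(),{'get_calibration':staticmethod(lambda n:C)})
a=cv2.resize(im[130:250,310:430],None,fx=5,fy=5,interpolation=cv2.INTER_CUBIC);cv2.imwrite('pics/c6.png',a)
r=[]
for v in range(140,215):
  for u in range(320,400):
    if d[v,u]>0:
        p=P('scene',u,v,d[v,u]);e=p[:2]-O;r.append([e@xv,e@yv,p[2]])
r=np.array(r)
for a in(-.1,-.05,0.):
    q=r[(abs(r[:,1]-a)<.025)&(abs(r[:,2]-.046)<.005)&(r[:,0]<-.15)&(r[:,0]>-.23)];print(a,len(q),np.percentile(q[:,0],[5,50,95]).round(4) if len(q) else '')
E
```

```text
griddle xy [-0.2113 -0.0827] z 0.1379 F [-0.4 -0.1  1. ] yaw -9.7 t 7.7833
-0.1 5 [-0.1656 -0.1637 -0.1631]
-0.05 5 [-0.1645 -0.1639 -0.1629]
0.0 3 [-0.1631 -0.1629 -0.1623]
```

View pics/c6.png

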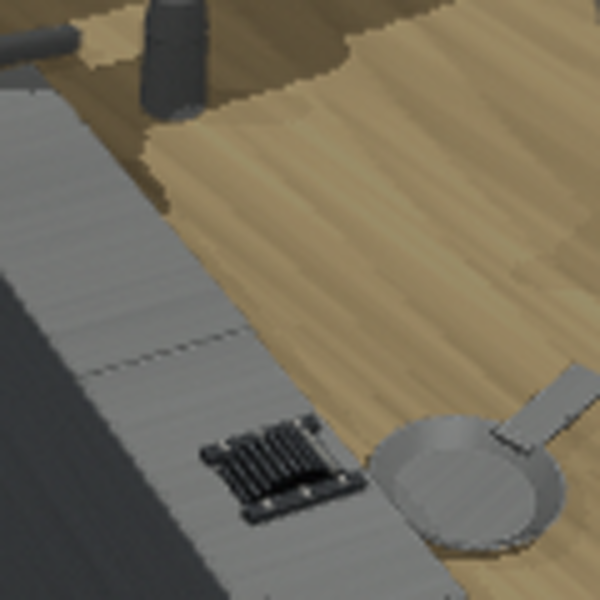

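The tray is home: its plate top is at x≈-0.164, flush at the deck edge, and the shaker and spoon rest are untouched. The wheel is at crop (275,465) with its white line near (320,455). Moving over the wheel now.

>>> apply_moves --pt "0.037 -0.086 0 0 255" --pt "0.037 -0.086 0 0 255" --pt "0.037 -0.086 0 0 255" --pt "0.037 -0.086 0 0 255" --pt "0.037 -0.086 0 0 255"

```text
t: 8.25
eef_pos: [0.5539, 0.149, 0.1325]
tool_rot: [3.13, -0.266, -0.002]
wrist_force: [0.1, -0.8, 0.1]
finger_gap: -0.0004
grasp_force: 0.0
```

>>> apply_moves --pt "0.037 -0.087 0 0 255" --pt "0 0 0 0 255" --pt "0 0 0.06 0 255" --pt "0 0 0.06 0 255" --pt "0 0 0.06 0 255"

```text
t: 8.67
eef_pos: [0.5735, 0.1792, 0.0596]
tool_rot: [3.13, -0.265, -0.001]
wrist_force: [0.2, 1.4, -0.3]
finger_gap: -0.0001
grasp_force: 0.0
```

>>> apply_moves --pt "0 0 0 0 255" --pt "0 0 0 0 255"

```text
t: 8.83
eef_pos: [0.5731, 0.1788, 0.0605]
tool_rot: [3.13, -0.266, -0.005]
wrist_force: [1.1, 0.3, 0.9]
finger_gap: -0.0
grasp_force: 0.0
```

```bash
python3 -c "from h import *;st()"
```

```text
griddle xy [-0.1252  0.1236] z 0.0605 F [1.1 0.3 0.9] yaw -9.72 t 8.8333
```

>>> apply_moves --pt "0.005 0 0.02 0 255" --pt "0 0 0.02 0 255" --pt "0 0 0 0 255"

```text
t: 9.08
eef_pos: [0.5758, 0.1785, 0.0449]
tool_rot: [3.13, -0.266, -0.001]
wrist_force: [-0.3, 0.8, -0.4]
finger_gap: -0.0003
grasp_force: 0.0
```

>>> apply_moves --pt "0 0 0.005 0 255" --pt "0 0 0 0 255"

```text
t: 9.25
eef_pos: [0.5765, 0.1786, 0.0446]
tool_rot: [-3.13, 0.266, -0.002]
wrist_force: [-0.2, 0.3, 0.4]
finger_gap: -0.0003
grasp_force: 0.0
```

>>> apply_moves --pt "0 0 0.004 0 255" --pt "0 0 0 0 255"

```text
t: 9.42
eef_pos: [0.5773, 0.1786, 0.0443]
tool_rot: [-3.13, 0.266, -0.006]
wrist_force: [-0.4, -3.1, 14.2]
finger_gap: 0.0
grasp_force: 7.1
```

Contact at 14 N on top of the wheel. Rolling away in steps.

>>> apply_moves --pt "0.008 0 0 0 255" --pt "0.008 0 0 0 255" --pt "0 0 0 0 255"

```text
t: 9.67
eef_pos: [0.5838, 0.1774, 0.0443]
tool_rot: [-3.13, 0.266, -0.005]
wrist_force: [-0.8, -2.5, 16.0]
finger_gap: 0.0002
grasp_force: 8.3
```

```bash
python3 - <<'E'
from h import *
st()
E
```

```text
griddle xy [-0.1144  0.1241] z 0.0443 F [-0.8 -2.5 16. ] yaw -9.72 t 9.6667
```

>>> apply_moves --pt "0.008 0 0 0 255" --pt "0.008 0 0 0 255" --pt "0.006 0 0 0 255" --pt "0 0 0 0 255"

```text
t: 10.0
eef_pos: [0.5925, 0.1759, 0.0438]
tool_rot: [-3.13, 0.266, -0.005]
wrist_force: [2.2, -3.2, 11.0]
finger_gap: -0.0002
grasp_force: 5.5
```

```bash
python3 - <<'E'
from h import *
st()
im,d=ctrl.get_image('scene')
cv2.imwrite('pics/c7.png',cv2.resize(im[195:255,330:400],None,fx=8,fy=8,interpolation=cv2.INTER_CUBIC))
E
```

```text
griddle xy [-0.1056  0.124 ] z 0.0438 F [ 2.2 -3.2 11. ] yaw -9.73 t 10.0
```

View pics/c7.png

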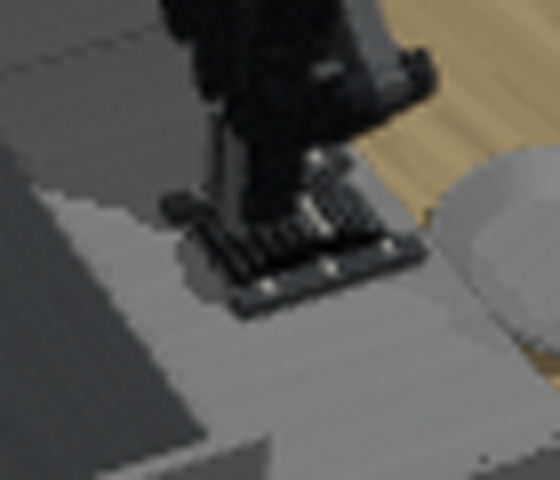

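The white line has moved from the first tick to beside the middle tick (line at (320,215), tick at (330,265)). Fx has turned positive, so the spring is already pulling into the second stop. Lifting straight up and clear.

>>> apply_moves --pt "0 0 -0.02 0 255" --pt "0 0 -0.05 0 255" --pt "0 0 -0.08 0 255" --pt "0 0 -0.08 0 255" --pt "0 0 -0.08 0 255"

```text
t: 10.47
eef_pos: [0.5906, 0.1761, 0.1682]
tool_rot: [-3.13, 0.266, 0.0]
wrist_force: [0.8, -0.3, 0.4]
finger_gap: -0.0003
grasp_force: 0.0
```

>>> apply_moves --pt "-0.08 0.03 -0.05 0 255" --pt "-0.08 0.05 0 0 255" --pt "-0.08 0.05 0 0 255" --pt "-0.08 0.05 0 0 255" --pt "0 0 0 0 255"

```text
t: 10.88
eef_pos: [0.4479, 0.1254, 0.1872]
tool_rot: [3.13, -0.266, 0.0]
wrist_force: [-1.6, -0.7, 0.2]
finger_gap: -0.0
grasp_force: 0.0
```

```bash
python3 - <<'E'
from h import *
st()
im,d=ctrl.get_image('scene')
a=cv2.resize(im[195:255,330:400],None,fx=8,fy=8,interpolation=cv2.INTER_CUBIC)
b=cv2.resize(im[100:340,120:520],None,fx=.5*1.4,fy=.5*1.4);b=cv2.copyMakeBorder(b,0,0,0,560-b.shape[1],0)
cv2.imwrite('pics/c8.png',np.vstack([a[:400],b]))
E
```

```text
griddle xy [-0.2397  0.0499] z 0.1872 F [-1.6 -0.7  0.2] yaw -9.71 t 10.8833
```

View pics/c8.png

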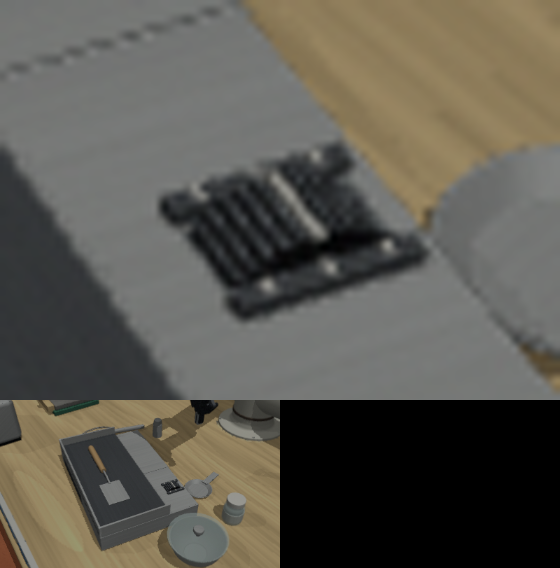

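The white line now sits at the middle tick (line end (322,238), tick (330,268)), so the wheel turned exactly one click. The tray is home, the bystanders are in place and the hand is clear.

```bash
python3 -c "
from bench import ctrl
print(ctrl.sign_off())"
```

```text
the job is handed in; nothing more can be done
None
```

The drip tray is fully home, the heat wheel is one click on, and the hand is clear; the job was handed in at about 11 s, after a first tray push passed over the plate untouched (fingertip about 36 mm above its reported height) and was redone lower.

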